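# Open the water filter for a cartridge change

### The job

The bench-top water filter stands in the sink for a change of cartridge. Gripping and lifting nothing, press its snap tab down with the fingertips until a spring kicks the lid loose, then push the lid gently by its ledge along and right off its rails, until the cartridge bay is wholly open and the lid rests flat on the plain part of the filter's own top. Do not force the lid against the closed catch, do not let it fall, and leave the other things where they are.

Things in the scene. Friction and masses are not known exactly. Their poses are not given: they have to be found in the camera images.
- filter_unit: White plastic water filter, a flat box 222 x 120 mm fixed in the sink. Origin: centre of its underside; z up, x the way the lid slides off. Its flat top (deck), 54 mm above the underside, spans x -105 to 105, y -54 to 54 mm. The lid's seat over the cartridge bay is the -x part, with an end wall (76 mm high) at x -106 to -100; the rest of the deck is plain, level with the seat, but for the tab.
- rail_end (a point): Middle between the ends of the two guide rails, at deck height, 19 mm from the filter's centre towards its -x. The rails run from here 82 mm towards -x, at y = +-41.5 to 52 mm, 9 mm high above the deck, and overhang the lid's feet. The lid must get wholly beyond this point.
- filter_lid: Grey lid, 76 mm long (x), 80 mm wide (88 mm over its feet), 17 mm high to its flat top, 0.14 kg, loose under the rails. Origin: centre of its underside, on the deck, on the seat at x = -61 mm in the filter's frame, axes parallel to the filter's. Hollow and open at the back, it passes over the tab. When the tab goes down a spring kicks it 12 mm along x, past the catch; it then slides freely.
- lid_ledge (a point): Thumb ledge on the lid: a ridge 52 mm wide (across) and 11 mm high above the lid's flat top, upright on the side towards the filter's -x, sloping away in front. This point: middle of the upright face's upper edge, 28 mm above the lid's underside, 12 mm in front of the lid's centre. Push the upright face towards the filter's +x; behind it are 50 mm of flat lid.
- snap_tab (a joint): Travel of the snap tab straight down, m: 0 = up (catch closed), 0.006 = right down. The catch lets the lid go from about 0.004. A spring holds it up, 1 N to begin with and 3 N at the bottom, and the lid rubs on the catch with up to 2 N, so press with about 6 N or right to the stop; it returns by itself when the finger leaves it.
- tab_pad (a point): Centre of the ribbed top of the snap tab's press pad, 20 mm (along x) by 30 mm, 6 mm above the deck while the tab is up, in front of the lid. The tab's upright catch (24 mm wide, 11.5 mm above the deck) stands 25 mm from here towards the lid, right before the lid's front lip. The lid's front edge is 28 mm from here on its seat and comes 12 mm nearer when kicked.
- spoon_rest: Small blue and white boat-shaped dish, 38 x 68 x 16 mm, in the sink near the filter; bystander. Origin: centre of its underside.
- cork_stopper: Cork stopper 26 mm wide, 31 mm high, upright in the sink near the filter; bystander. Origin: centre of its underside.
- bulb_bottle: Little round glass bottle lying in the sink near the filter, 62 x 82 x 58 mm; bystander. Origin: centre of its underside.
- new_cartridge: The new white cartridge, 40 mm wide and 62 mm high, upright on the worktop left of the sink, for later; bystander. Origin: centre of its underside.
- bowl: Clear glass bowl, 117 mm wide, 50 mm high, on the worktop left of the sink; bystander. Origin: centre of its underside.

How it is judged:
By the outcome, as a careful person would: the job done as asked, in the order asked, and still so for the second after the job is handed in, with the robot touching nothing.
It also fails if it takes over 38 s, if anything falls off the work surface, if the arm or the gripper's body presses on something with over 40 N, if the wrist force passes 120 N, or if a joint passes its speed limit or range.

### The arm

A 6-joint arm with a two-finger parallel gripper is mounted at the origin on a cart in front of the work surface, level with it; the furniture and walls round the work are solid. World frame = base frame: x ahead of the robot, y to its left, z up, the work surface at z = 0. Lengths are in m, angles in rad, forces in N, time in s.
With the tool pointing down it reaches from about 0.325 to 0.85 m from the base axis. Payload 15.5 kg.
Tool frame: the origin (TCP) lies midway between the tips of the shut fingers; the grasp point (between the pads) lies 19 mm behind it; z points along the fingers, y is the line along which they close (so a half turn about z gives the same grasp; the last joint's range is limited). The gripper opens to 91 mm and grips with 3 to 60 N. Pads are 32 mm wide; open, the fingers measure 118 mm over their backs; the gripper's body (76 mm by 178 mm) begins 60 mm behind the grasp point.
Start: joints at [-1.282, 0.494, 1.345, -0, 1.302, -0.096], TCP at [0.235, -0.579, 0.214] pointing down, gripper open.
Joint ranges: [-2.91, 2.91], [-0.82, 2.16], [0.22, 2.67], [-1.22, 4.37], [0.12, 2.79], [-3.08, 3.08]. Speed limits (rad/s): [1.89, 1.89, 2.57, 3.01, 3.01, 3.01].

### API

Orientations are given as a unit quaternion [w, x, y, z].
In Python, from station import env, snapshot gives the robot as it stands.
- The arm moves only by the shell command python3 -m creep 'ROWS' [FORCE]. ROWS is JSON, one flat list of numbers, 7 for each row, row after row: the finger opening in m, from 0 to 0.0912, then the shift along the tool's x, y, z in m, then the turn, a rotation vector about the tool's x, y, z in rad. A call has 1 to 5 rows; each row shifts and turns the commanded pose from where the row before left it, along the tool's axes as they then stand; what a row does not reach is not made up. A row lasts 1/12 s, in which the tool goes at most 41.7 mm and 7.16 degrees, less where a joint would pass 70% of its speed; a pose out of reach is approached as far as the arm can. A call is refused whole if a number of a shift passes 0.0417 or a number of a turn 0.125, either way. A call with a gripper value outside its range is refused whole. The fingers move at their own pace and stop on an object; FORCE is the grip in N (left out, the last holds). Time passes only in rows, so rows that do not move let the fingers close. It gives the time, the measured TCP pose, the force, the opening and the grip force at its end, in the units of the state.
- env.state(): the state, without advancing time (a new reading comes with each control period).
- snapshot(name): name is "scene" or "top" or "wrist"; returns a dict with "color" (480x640x3 uint8, blue, green, red), "range_z" (480x640 float32, m along the optical axis (not along the pixel's ray), 0 where there is no reading), "K" (3x3 intrinsics, pixels), "pose" (4x4, takes a point from camera to world coordinates); the wrist camera has in their place "T_tool_cam" (4x4, takes a point from camera to tool coordinates, whose origin is the TCP and whose axes are the flange's). Camera axes: x right, y down, z forward; pixel columns grow to the right and rows downward; lengths in m; the calibration is good to about 2 mm. A picture is of the moment at which its call begins: read the wrist's pose just before it.
- env.job_done(): hands the job in; it is judged then, once.
The state is a dict: "time": time; "joint_pos": joint angles; "joint_vel": joint speeds; "joint_efforts": joint torques, N m; "ee_pos": TCP position; "orientation": TCP orientation; "contact_force": force on the tool from outside, world axes, zero at the start; "wrist_torque": the same for the moment, N m; "finger_gap": finger opening in m; "grip_force": force on a finger pad.
Only numpy, scipy, OpenCV 4.12 (cv2) and the standard library are available. Lean on these libraries where they do the work, as an engineer would, in place of code of your own. Each camera call takes 0.05 s, during which the arm holds its last target. There are 200 camera calls.

## Working session

There is one attempt and no reset: what is moved stays moved. The work goes in short steps, Python scripts to look and compute and a shell command to move; the robot and the scene stay as the last step left them, time stands still between calls to the robot, and variables do not carry over. Pictures are saved under pics/ and viewed, at most 10 in all, crops included, and the job is handed in when it is done.

```bash
mkdir -p pics; python3 - <<'E'
from station import env, snapshot
import cv2,numpy as np
s=env.state();print(s)
for n in("scene","top"):
    d=snapshot(n);cv2.imwrite(f"pics/{n}0.png",d["color"]);np.savez(f"{n}0.npz",**d)
    print(n,d["K"],d["pose"])
E
```

```text
{'time': 0.0, 'joint_pos': array([-1.28149245e+00,  4.94182204e-01,  1.34611461e+00,  4.20868442e-05,
        1.30253947e+00, -9.54999061e-02]), 'joint_vel': array([ 0.0001276 , -0.0004393 ,  0.0010659 ,  0.00048063, -0.00079298,
        0.00244838]), 'joint_efforts': array([-9.39439778e-04, -8.78823566e+01, -3.81857586e+01,  7.08415685e-02,
        5.33719710e-02, -1.28462052e-04]), 'ee_pos': array([ 0.23451707, -0.57891864,  0.21334449]), 'orientation': array([-6.20857821e-04,  9.81548664e-01,  1.91211489e-01, -3.99684303e-05]), 'contact_force': array([-0.76277971, -0.68707174,  0.0228768 ]), 'wrist_torque': array([-0.01837858, -0.01310453, -0.03130519]), 'grip_force': 0.0, 'finger_gap': 0.09095190864150163}
scene [[531.78040795   0.         325.2502605 ]
 [  0.         531.78040795 234.03989598]
 [  0.           0.           1.        ]] [[ 0.84792655 -0.39781766  0.35037362  0.3026047 ]
 [-0.53010206 -0.63191751  0.5653955  -0.51132409]
 [-0.00351709 -0.66514763 -0.74670359  0.76081136]
 [ 0.          0.          0.          1.        ]]
top [[492.6750944    0.         315.87418483]
 [  0.         492.6750944  225.35062146]
 [  0.           0.           1.        ]] [[ 0.0211278  -0.99740538  0.06881945  0.54987357]
 [-0.99966481 -0.02210553 -0.01347661 -0.02368332]
 [ 0.01496293 -0.06851165 -0.9975381   1.06781842]
 [ 0.          0.          0.          1.        ]]
```

View pics/top0.png

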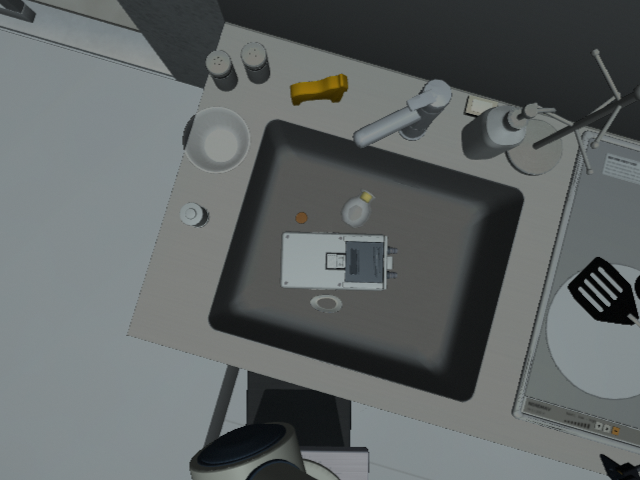

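View pics/scene0.png

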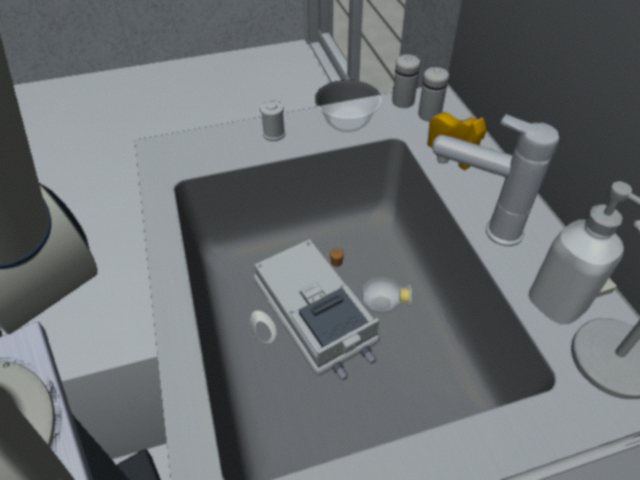

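The top view shows the filter at about (281–387, 234–290). The lid is at (365,262), the tab at about (336,261), and the filter's +x points image-left, which is world +y. The cork (302,217), bottle (357,209) and spoon rest (326,303) are close by.

```bash
cat >h.py <<'E'
import numpy as np,cv2
def cloud(d,P):
    z=d["range_z"];K=d["K"];v,u=np.mgrid[:480,:640]
    c=np.stack([(u-K[0,2])/K[0,0]*z,(v-K[1,2])/K[1,1]*z,z],-1)
    return c@P[:3,:3].T+P[:3,3]
E
python3 - <<'E'
import numpy as np,cv2
from h import cloud
d=np.load("top0.npz");w=cloud(d,d["pose"])
for u,v in[(300,260),(365,250),(336,261),(302,217),(357,209),(326,303),(300,320),(270,260)]:print(u,v,w[v,u].round(4))
zd=np.median(w[245:280,290:318,2]);print("deck",zd)
m=(abs(w[...,2]-zd)<.035).astype(np.uint8);m[:220]=0;m[300:]=0;m[:,:270]=0;m[:,400:]=0
m=cv2.morphologyEx(m,cv2.MORPH_OPEN,np.ones((7,7)))
n,l,st,_=cv2.connectedComponentsWithStats(m);k=1+st[1:,4].argmax()
p=w[l==k][:,:2].astype(np.float32);r=cv2.minAreaRect(p);print(r,cv2.boxPoints(r))
c=cv2.resize(d["color"][215:315,260:410],None,fx=5,fy=5,interpolation=cv2.INTER_CUBIC);cv2.imwrite("pics/crop.png",c)
E
```

```text
300 260 [ 0.5478 -0.0063  0.0539]
365 250 [ 0.5709 -0.1379  0.0691]
336 261 [ 0.5474 -0.0801  0.057 ]
302 217 [ 0.6386 -0.008   0.0285]
357 209 [ 0.6555 -0.1216  0.0556]
326 303 [ 0.4569 -0.0633  0.0025]
300 320 [ 0.4207 -0.0085  0.01  ]
270 260 [0.5464 0.059  0.0043]
deck 0.054264468969237645
((0.5478136539459229, -0.07805395871400833), (0.22936756908893585, 0.1210014745593071), 89.9195785522461) [[ 0.487152   -0.1926527 ]
 [ 0.60815334 -0.19282255]
 [ 0.6084753   0.03654478]
 [ 0.48747396  0.03671463]]
```

View pics/crop.png

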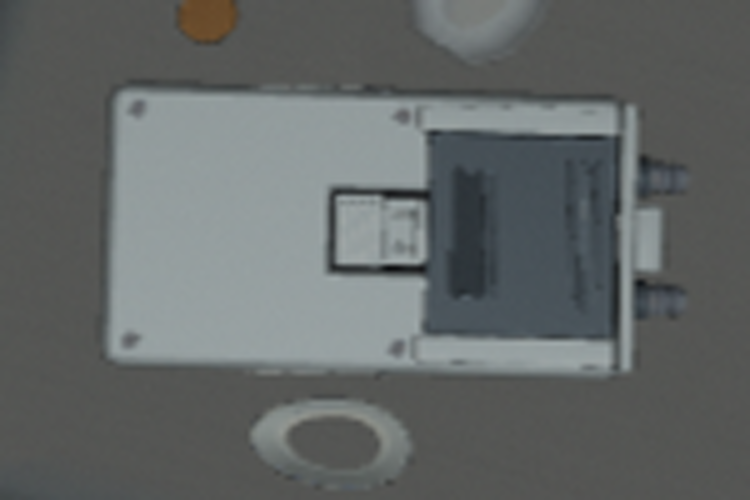

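The crop confirms the layout: tab pad at about (357,230), ledge at (465,235), and rail ends at x≈415. The pad is at world (0.548, -0.069), the filter is aligned with world y, and the deck is at z 0.054. Next I'll check the obstacle heights along the path, then turn and shut the fingers.

```bash
python3 - <<'E'
import numpy as np
from h import cloud
d=np.load("top0.npz");w=cloud(d,d["pose"])
for u,v in[(170,250),(500,420),(530,250),(362,138),(500,380),(430,95)]:print(u,v,w[v,u].round(3))
E
python3 -m creep '[0,0,0,0,0,0,0.12, 0,0,0,0,0,0,0.12, 0,0,0,0,0,0,0.12, 0,0,0,0,0,0,0.025]' 10
```

```text
170 250 [0.561 0.225 0.18 ]
500 420 [ 0.273 -0.369  0.178]
530 250 [ 0.575 -0.424  0.182]
362 138 [ 0.742 -0.104  0.306]
500 380 [ 0.342 -0.37   0.178]
430 95 [ 0.794 -0.196  0.363]
time: 0.43
ee_pos: [0.2345, -0.5791, 0.2136]
orientation: [-0.0, 1.0, -0.004, -0.0]
contact_force: [0.0, -0.3, -0.4]
finger_gap: 0.0674
grip_force: 0.0
```

```bash
python3 -m creep '[0,0,0,-0.04,0,0,0, 0,0.02,-0.034,0,0,0,0, 0,0.02,-0.034,0,0,0,0, 0,0.02,-0.034,0,0,0,0, 0,0.02,-0.034,0,0,0,0]'
python3 -m creep '[0,0.021,-0.034,0,0,0,0, 0,0.021,-0.034,0,0,0,0, 0,0.021,-0.034,0,0,0,0, 0,0.021,-0.034,0,0,0,0, 0,0.021,-0.034,0,0,0,0]'
python3 -m creep '[0,0.021,-0.034,0,0,0,0, 0,0.021,-0.034,0,0,0,0, 0,0.021,-0.034,0,0,0,0, 0,0.021,-0.034,0,0,0,0, 0,0,0,0,0,0,0]'
```

```text
time: 0.85
ee_pos: [0.315, -0.4417, 0.2537]
orientation: [-0.0, 1.0, -0.0, -0.0]
contact_force: [1.2, -0.3, 0.8]
finger_gap: 0.0344
grip_force: 0.0
time: 1.27
ee_pos: [0.4202, -0.2714, 0.2538]
orientation: [-0.0, 1.0, -0.0, -0.0]
contact_force: [0.2, -1.3, -0.3]
finger_gap: 0.0012
grip_force: 0.0
time: 1.68
ee_pos: [0.5062, -0.132, 0.2537]
orientation: [-0.001, 1.0, 0.002, 0.0]
contact_force: [-1.3, -0.9, -0.9]
finger_gap: 0.0008
grip_force: 0.0
```

```bash
python3 - <<'E'
from station import env, snapshot
import cv2,numpy as np
from scipy.spatial.transform import Rotation as R
from h import cloud
s=env.state();d=snapshot("wrist");q=s["orientation"]
T=np.eye(4);T[:3,:3]=R.from_quat(q[[1,2,3,0]]).as_matrix();T[:3,3]=s["ee_pos"]
w=cloud(d,T@d["T_tool_cam"]);np.savez("w1.npz",w=w,color=d["color"]);cv2.imwrite("pics/w1.png",d["color"])
print(s["ee_pos"],d["T_tool_cam"].round(3))
E
```

```text
[ 0.50619461 -0.13198577  0.25374096] [[-0.    -0.968 -0.252  0.071]
 [ 1.    -0.    -0.     0.   ]
 [ 0.    -0.252  0.968 -0.171]
 [ 0.     0.     0.     1.   ]]
```

View pics/w1.png

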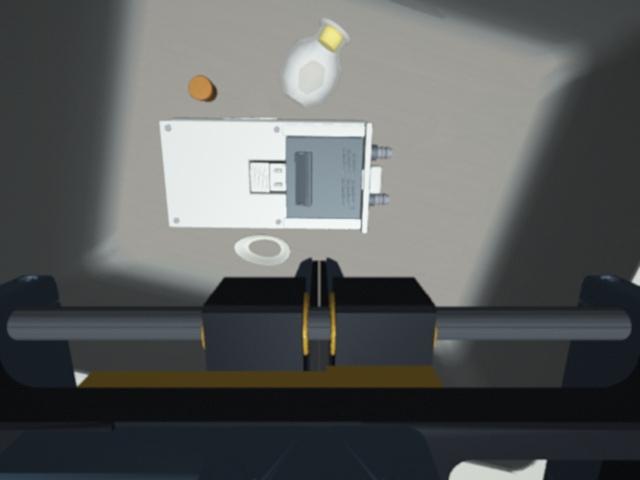

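The wrist view shows the pad at about (260,177), the lid's front edge at u≈287, the ledge at (296–312, 150–206), and the deck's +x corners at (163,121) and (168,228).

```bash
python3 - <<'E'
import numpy as np
w=np.load("w1.npz")["w"]
for u,v in[(165,123),(170,226),(252,177),(260,177),(268,177),(260,163),(260,190),(284,177),(292,177),(304,177),(309,177),(313,177),(304,153),(304,204),(340,177),(368,125),(368,227)]:print(u,v,w[v,u].round(4))
r=w[177,245:330]; print(r[:,1:].round(3).tolist()[::2])
E
```

```text
165 123 [0.6019 0.0231 0.0544]
170 226 [0.4854 0.0504 0.0049]
252 177 [ 0.5492 -0.063   0.0598]
260 177 [ 0.5492 -0.0712  0.0598]
268 177 [ 0.5492 -0.0794  0.0597]
260 163 [ 0.5633 -0.0718  0.0602]
260 190 [ 0.536  -0.0709  0.0611]
284 177 [ 0.5498 -0.0965  0.0665]
292 177 [ 0.5502 -0.105   0.0714]
304 177 [ 0.5509 -0.1173  0.0801]
309 177 [ 0.551  -0.1222  0.0814]
313 177 [ 0.5502 -0.1258  0.0711]
304 153 [ 0.5735 -0.1174  0.0805]
304 204 [ 0.5246 -0.1171  0.0805]
340 177 [ 0.5503 -0.1527  0.0709]
368 125 [ 0.5995 -0.1782  0.0741]
368 227 [ 0.4848 -0.1922  0.003 ]
[[-0.055, 0.055], [-0.057, 0.055], [-0.059, 0.054], [-0.062, 0.06], [-0.064, 0.062], [-0.066, 0.061], [-0.069, 0.062], [-0.071, 0.062], [-0.072, 0.06], [-0.075, 0.062], [-0.076, 0.061], [-0.079, 0.061], [-0.08, 0.06], [-0.082, 0.055], [-0.084, 0.057], [-0.086, 0.054], [-0.088, 0.056], [-0.09, 0.055], [-0.092, 0.057], [-0.095, 0.066], [-0.097, 0.065], [-0.1, 0.071], [-0.102, 0.071], [-0.104, 0.072], [-0.106, 0.071], [-0.108, 0.073], [-0.11, 0.074], [-0.112, 0.075], [-0.114, 0.077], [-0.116, 0.08], [-0.118, 0.081], [-0.12, 0.082], [-0.122, 0.081], [-0.124, 0.076], [-0.126, 0.071], [-0.128, 0.071], [-0.13, 0.072], [-0.132, 0.072], [-0.134, 0.071], [-0.136, 0.07], [-0.138, 0.071], [-0.14, 0.071], [-0.142, 0.072]]
```

```bash
python3 -m creep '[0,0.0215,-0.0335,0,0,0,0, 0,0.0215,-0.0335,0,0,0,0, 0,0,0,0.04,0,0,0, 0,0,0,0.04,0,0,0, 0,0,0,0.04,0,0,0]'
python3 -m creep '[0,0,0,0.03,0,0,0, 0,0,0,0.02,0,0,0, 0,0,0,0.01,0,0,0, 0,0,0,0,0,0,0, 0,0,0,0,0,0,0]'
```

```text
time: 2.15
ee_pos: [0.5468, -0.0706, 0.1328]
orientation: [0.0, 1.0, 0.0, 0.001]
contact_force: [0.9, -0.6, -0.5]
finger_gap: 0.0002
grip_force: 0.0
time: 2.57
ee_pos: [0.5468, -0.0709, 0.0744]
orientation: [0.0, 1.0, -0.0, -0.0]
contact_force: [-0.3, 0.2, -0.4]
finger_gap: 0.0004
grip_force: 0.0
```

```bash
python3 -m creep '[0,0.002,-0.005,0.006,0,0,0, 0,0,0,0.005,0,0,0, 0,0,0,0.003,0,0,0, 0,0,0,0.001,0,0,0, 0,0,0,0,0,0,0]'
```

```text
time: 2.98
ee_pos: [0.549, -0.0653, 0.0591]
orientation: [0.0, 1.0, -0.0, 0.0]
contact_force: [-0.4, 0.8, 0.7]
finger_gap: 0.0005
grip_force: 0.2
```

```bash
python3 -m creep '[0,0,0,0.0015,0,0,0, 0,0,0,0.0015,0,0,0, 0,0,0,0.001,0,0,0, 0,0,0,0.0005,0,0,0, 0,0,0,0,0,0,0]'
```

```text
time: 3.4
ee_pos: [0.5489, -0.0654, 0.0544]
orientation: [0.0, 1.0, -0.0, 0.0]
contact_force: [0.9, 1.5, 2.9]
finger_gap: 0.0004
grip_force: 1.4
```

```bash
python3 -m creep '[0,0,0,0.0007,0,0,0, 0,0,0,0,0,0,0, 0,0,0,0.0005,0,0,0, 0,0,0,0,0,0,0, 0,0,0,0,0,0,0]'
python3 - <<'E'
from station import env, snapshot
import cv2,numpy as np
from scipy.spatial.transform import Rotation as R
from h import cloud
d=snapshot("top");w=cloud(d,d["pose"]);cv2.imwrite("pics/t2.png",cv2.resize(d["color"][215:315,260:410],None,fx=5,fy=5,interpolation=cv2.INTER_CUBIC))
d=snapshot("wrist");cv2.imwrite("pics/w2.png",d["color"])
E
```

```text
time: 3.82
ee_pos: [0.549, -0.0654, 0.054]
orientation: [0.0, 1.0, -0.0, 0.0]
contact_force: [-2.7, 1.8, 17.4]
finger_gap: 0.0006
grip_force: 9.0
```

View pics/w2.png

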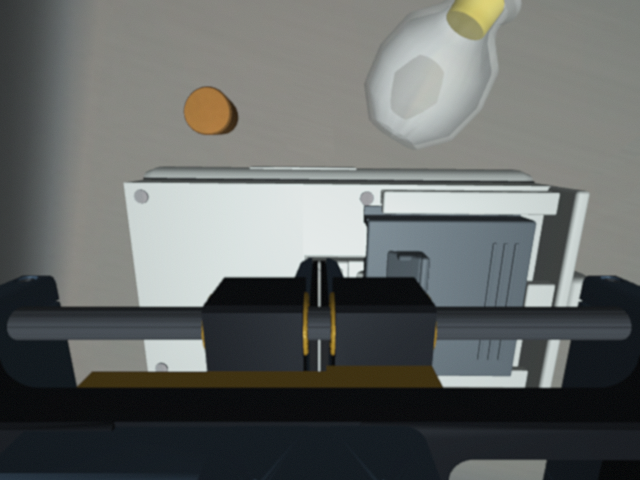

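The lid has been kicked: its front edge (u≈365) is now past the rail ends (u≈383), and a gap has opened at the end wall. Lifting and moving behind the ledge.

```bash
python3 -m creep '[0,0,0,-0.02,0,0,0, 0,0,0,-0.03,0,0,0, 0,0,0.035,0,0,0,0, 0,0,0.037,0,0,0,0, 0,0,0,0,0,0,0]'
python3 - <<'E'
from station import env, snapshot
import cv2,numpy as np
from scipy.spatial.transform import Rotation as R
from h import cloud
s=env.state();d=snapshot("wrist");q=s["orientation"]
T=np.eye(4);T[:3,:3]=R.from_quat(q[[1,2,3,0]]).as_matrix();T[:3,3]=s["ee_pos"]
w=cloud(d,T@d["T_tool_cam"]);cv2.imwrite("pics/w3.png",d["color"]);np.savez("w3.npz",w=w)
# ledge: highest lid points near x .565..0.572 (visible end)
m=(w[...,0]>.562)&(w[...,0]<.575)&(w[...,1]>-.15)&(w[...,1]<-.07)&(w[...,2]>.077)&(w[...,2]<.086)
print(s["ee_pos"],m.sum(),np.percentile(w[m][:,1],[2,50,98]) if m.any() else 0)
E
```

```text
time: 4.33
ee_pos: [0.5492, -0.1424, 0.1038]
orientation: [0.001, 1.0, -0.001, 0.001]
contact_force: [-1.3, -1.1, -0.3]
finger_gap: 0.0002
grip_force: 0.0
[ 0.5492406  -0.14243421  0.10378105] 425 [-0.11292977 -0.10825436 -0.10151615]
```

View pics/w3.png

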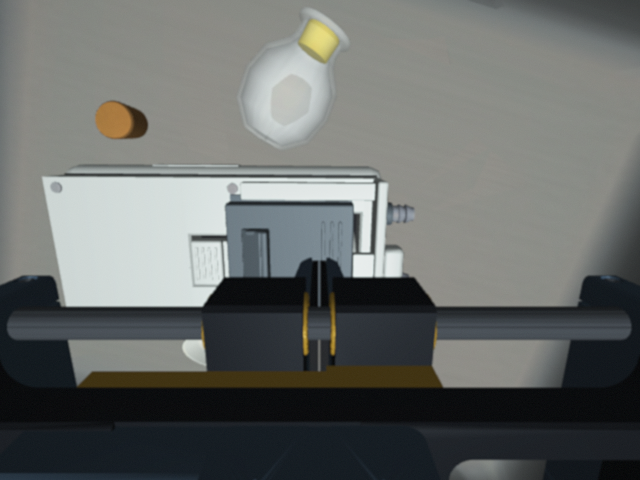

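Picture w3 shows the lid's ledge at (243–270, 230–275) and the finger well behind it, over the flat part of the lid. The ledge face measures y -0.112, as expected after a 12 mm kick. Lowering, then pushing.

```bash
python3 -m creep '[0,0,0,0.015,0,0,0, 0,0,0,0.008,0,0,0, 0,0,0,0.005,0,0,0, 0,0,0,0,0,0,0, 0,0,0,0,0,0,0]'
python3 -m creep '[0,0,-0.004,0,0,0,0, 0,0,-0.004,0,0,0,0, 0,0,-0.004,0,0,0,0, 0,0,-0.002,0,0,0,0, 0,0,-0.002,0,0,0,0]'
```

```text
time: 4.8
ee_pos: [0.5485, -0.1368, 0.075]
orientation: [-0.0, 1.0, 0.0, -0.0]
contact_force: [0.4, -0.4, -0.6]
finger_gap: 0.0004
grip_force: 0.0
time: 5.22
ee_pos: [0.5488, -0.1209, 0.0755]
orientation: [0.0, 1.0, 0.0, 0.0]
contact_force: [-0.1, -1.5, 1.3]
finger_gap: 0.0005
grip_force: 0.8
```

```bash
python3 -m creep '[0,0,-0.003,0,0,0,0, 0,0,-0.003,0,0,0,0, 0,0,-0.003,0,0,0,0, 0,0,-0.003,0,0,0,0, 0,0,-0.003,0,0,0,0]'
```

```text
time: 5.63
ee_pos: [0.5488, -0.1062, 0.0753]
orientation: [0.0, 1.0, -0.0, 0.0]
contact_force: [1.1, -3.2, 3.8]
finger_gap: 0.0004
grip_force: 1.6
```

```bash
python3 -m creep '[0,0,-0.003,0,0,0,0, 0,0,-0.003,0,0,0,0, 0,0,-0.003,0,0,0,0, 0,0,-0.003,0,0,0,0, 0,0,-0.003,0,0,0,0]'
python3 -m creep '[0,0,-0.003,0,0,0,0, 0,0,-0.003,0,0,0,0, 0,0,-0.003,0,0,0,0, 0,0,-0.003,0,0,0,0, 0,0,-0.003,0,0,0,0]'
python3 - <<'E'
from station import env, snapshot
import cv2
d=snapshot("wrist");cv2.imwrite("pics/w4.png",d["color"])
E
```

```text
time: 6.05
ee_pos: [0.5487, -0.0911, 0.0752]
orientation: [-0.0, 1.0, -0.0, -0.0]
contact_force: [-0.5, -3.0, 3.3]
finger_gap: 0.0005
grip_force: 1.5
time: 6.47
ee_pos: [0.5487, -0.0761, 0.0752]
orientation: [0.0, 1.0, -0.0, 0.0]
contact_force: [0.2, -2.6, 2.1]
finger_gap: 0.0004
grip_force: 1.5
```

View pics/w4.png

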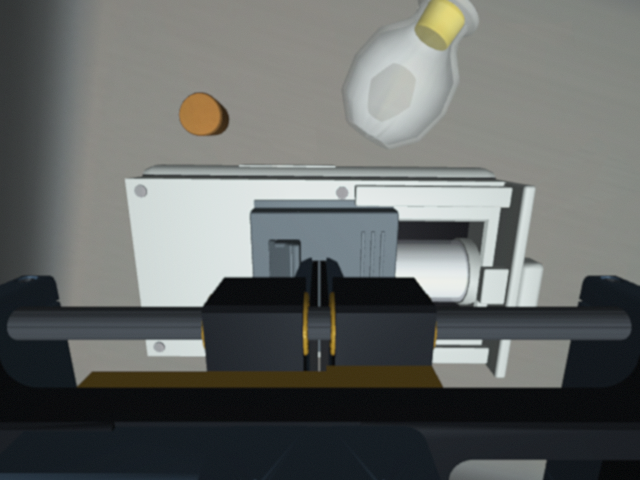

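The lid is sliding straight and the cartridge is showing behind it at (440,270). Continuing the push.

```bash
python3 -m creep '[0,0,-0.003,0,0,0,0, 0,0,-0.003,0,0,0,0, 0,0,-0.003,0,0,0,0, 0,0,-0.003,0,0,0,0, 0,0,-0.003,0,0,0,0]'
python3 -m creep '[0,0,-0.003,0,0,0,0, 0,0,-0.003,0,0,0,0, 0,0,-0.003,0,0,0,0, 0,0,-0.003,0,0,0,0, 0,0,-0.003,0,0,0,0]'
python3 -m creep '[0,0,-0.003,0,0,0,0, 0,0,-0.003,0,0,0,0, 0,0,-0.002,0,0,0,0, 0,0,-0.001,0,0,0,0, 0,0,0,0,0,0,0]'
python3 - <<'E'
from station import env, snapshot
import numpy as np,cv2
from scipy.spatial.transform import Rotation as R
from h import cloud
s=env.state();d=snapshot("wrist");q=s["orientation"]
T=np.eye(4);T[:3,:3]=R.from_quat(q[[1,2,3,0]]).as_matrix();T[:3,3]=s["ee_pos"]
w=cloud(d,T@d["T_tool_cam"]);cv2.imwrite("pics/w5.png",d["color"])
m=(w[...,0]>.572)&(w[...,0]<.586)&(w[...,1]>-.12)&(w[...,1]<.04)&(w[...,2]>.067)&(w[...,2]<.076)
print(np.percentile(w[m],[1,50,99],axis=0).round(4))
E
```

```text
time: 6.93
ee_pos: [0.5486, -0.061, 0.0752]
orientation: [-0.0, 1.0, -0.0, -0.0]
contact_force: [-0.7, -1.8, 0.3]
finger_gap: 0.0003
grip_force: 0.7
time: 7.35
ee_pos: [0.5486, -0.046, 0.0752]
orientation: [-0.0, 1.0, -0.0, -0.0]
contact_force: [-0.4, 0.0, -0.6]
finger_gap: 0.0008
grip_force: 0.5
time: 7.77
ee_pos: [0.5487, -0.0371, 0.0752]
orientation: [-0.0, 1.0, 0.0, -0.0]
contact_force: [0.2, -1.0, -0.0]
finger_gap: 0.0002
grip_force: 0.0
[[ 0.5722 -0.0764  0.07  ]
 [ 0.5793 -0.0403  0.0714]
 [ 0.5858 -0.0023  0.0741]]
```

View pics/w5.png

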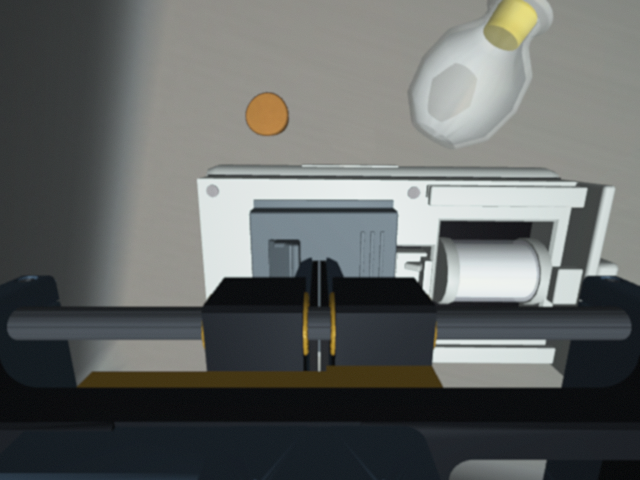

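The lid now spans y -0.077 to -0.001 with its top at z 0.071, so it is flat and 16 mm clear of the rail ends. The bay and cartridge are fully visible. Backing off and lifting.

```bash
python3 -m creep '[0,0,0.003,0,0,0,0, 0,0,0.003,0,0,0,0, 0,0,0,-0.02,0,0,0, 0,0,0,-0.04,0,0,0, 0,0,0,-0.04,0,0,0]'
python3 -m creep '[0,-0.03,0.02,-0.01,0,0,0, 0,-0.03,0.02,0,0,0,0, 0,-0.03,0.02,0,0,0,0, 0,0,0,0,0,0,0, 0,0,0,0,0,0,0]'
python3 - <<'E'
from station import env, snapshot
import numpy as np,cv2
from scipy.spatial.transform import Rotation as R
from h import cloud
s=env.state();d=snapshot("wrist");q=s["orientation"]
T=np.eye(4);T[:3,:3]=R.from_quat(q[[1,2,3,0]]).as_matrix();T[:3,3]=s["ee_pos"]
w=cloud(d,T@d["T_tool_cam"]);cv2.imwrite("pics/w6.png",d["color"])
m=(w[...,0]>.515)&(w[...,0]<.586)&(w[...,1]>-.09)&(w[...,1]<.03)&(w[...,2]>.066)&(w[...,2]<.075)
p=w[m];print(np.percentile(p,[1,50,99],axis=0).round(4),np.linalg.lstsq(np.c_[p[:,:2],np.ones(len(p))],p[:,2],rcond=None)[0])
E
```

```text
time: 8.23
ee_pos: [0.5476, -0.0436, 0.1755]
orientation: [-0.0, 1.0, -0.0, -0.002]
contact_force: [0.8, -0.5, 0.9]
finger_gap: 0.0006
grip_force: 0.0
time: 8.65
ee_pos: [0.4576, -0.1044, 0.1856]
orientation: [0.0, 1.0, -0.001, 0.0]
contact_force: [-0.0, 0.3, -0.4]
finger_gap: 0.0006
grip_force: 0.0
[[ 0.5157 -0.0769  0.0696]
 [ 0.5526 -0.0446  0.0715]
 [ 0.5855 -0.0023  0.0743]] [-0.00176211  0.00261552  0.07261054]
```

View pics/w6.png

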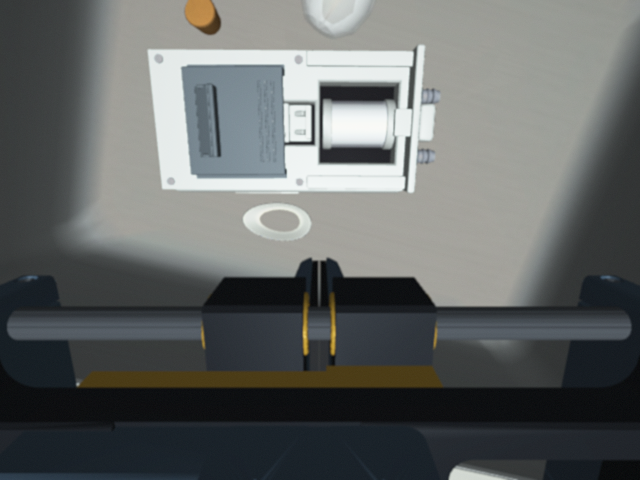

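The lid (183–285, 65–178) lies flat and square on the deck past the rail ends at u≈307. The bay is fully open, and the spoon rest, cork and bottle are still in place. Handing in.

```bash
python3 -c "
from station import env
print(env.job_done())"
```

```text
the job is handed in; nothing more can be done
None
```

I pressed the snap tab until the spring kicked the lid loose, then pushed the lid by its ledge off the rails; it now lies flat on the filter's top, 16 mm past the rail ends, with the cartridge bay fully open, nothing else disturbed, and the job handed in at about 9 s.

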